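Third hand: plug in the bench stop and hold the lid panel pressed against it

ROBOT

A 6-joint arm with a two-finger parallel gripper is mounted at the origin on the work surface. World frame = base frame: x ahead of the robot, y to its left, z up, the work surface at z = 0. Lengths are in m, angles in rad, forces in N, time in s.
With the tool pointing down it reaches from about 0.3 to 0.775 m from the base axis. Payload 14.6 kg.
Tool frame: the origin (TCP) lies on the centre line of the jaws, within the pads' length; the fingertips stand 19 mm ahead of it and the grasp point (between the pads) is the TCP (ctrl.tip_reach is the distance from the TCP to the fingertips, in m); x points along the fingers, y is the direction in which the jaws open and shut, and the axes are right-handed (so a half turn about x gives the same grasp; the last joint's range is limited). The gripper opens to 94 mm and grips with 3 to 60 N. Pads are 16 mm wide; open, the fingers measure 119 mm over their backs; the gripper's body (75 mm by 177 mm) begins 78 mm behind the grasp point.
Start: joints at [-0.067, 0.3, 1.521, -0, 1.321, -0.067], TCP at [0.55, -0, 0.224] pointing down, gripper open.
Joint ranges: [-3.03, 3.03], [-0.79, 2.21], [0.23, 2.52], [-1.04, 4.18], [0, 3.07], [-2.55, 2.55]. Speed limits (rad/s): [2.22, 2.22, 2.57, 3.14, 3.14, 3.14].

INTERFACE

Orientations are given as [roll, pitch, yaw] about the fixed x, y, z axes, in that order (R = Rz(yaw) Ry(pitch) Rx(roll)).
In Python, from station import ctrl, optics, models gives the robot as it stands. The module is installed in compiled form; this text tells all that it offers.
- The arm moves only by the tool arm_command, never from a script. Its argument "deltas" is a list of rows, each an object with "translation": the shift along the tool's x, y, z in units of 25 mm (1.0 is 25 mm), a list of three; "turn": the turn, a rotation vector about the tool's x, y, z in units of 5 degrees (1.0 is 5 degrees), a list of three. In form: [{"translation": [x, y, z], "turn": [rx, ry, rz]}, ...]. A call has 1 to 12 rows; each row is the pose to reach, as a shift and turn from the pose commanded when the call began, along the tool's axes at that moment; what a row does not reach only later rows make up. A row lasts 1/12 s, in which the tool goes at most 41.7 mm and 7.16 degrees, less where a joint would pass 70% of its speed; a pose out of reach is approached as far as the arm can. A call with a gripper value outside its range is refused whole. "gripper" is the finger opening in mm, from 0 to 94, set as the call begins (left out, the last holds). The fingers move at their own pace and stop on an object; "force" is the grip in N (left out, the last holds). Time passes only in rows, so rows that repeat a pose let the fingers close. It gives the time, the measured TCP pose, the force and the opening at its end, in the units of the state.
- ctrl.get_obs(): the state, without advancing time (a new reading comes with each control period).
- optics.camera(name): name is "scene" or "side" or "wrist"; returns the picture (384x512x3 uint8, red, green, blue); there is no depth.
- optics.get_calibration(name): a dict with "K" (3x3 intrinsics, pixels), "k1" (the pictures are not rectified: a ray, as slopes to the right and down, at radius r is drawn at 1 + k1 r^2 times it, then the intrinsics apply), "origin" and "orientation" of the camera in the world. Camera axes: x right, y down, z forward; pixel columns grow to the right and rows downward; lengths in m; the calibration is good to about 2 mm. A picture is of the moment at which its call begins: read the wrist's pose just before it. get_calibration takes no time and is no camera call; for the wrist camera it gives the pose at the moment of the call.
- ctrl.hand_in(): hands the job in, once; it reports no verdict.
Trained networks look in the newest picture that a camera, given by its name, has taken for a name from the list of things; names that differ only in an ending like _2 or _b are one class to them, and where a whole thing is asked for, a point or a joint stands for the part that bears it (a point fixed in the world has none). Each returns a list of dicts, best first, with "score" (0 to 1); they miss things now and then, are a little off and sometimes report something else, mostly with a low value. They report only what shows in the picture. A call takes as long as a camera call. They do not tell look-alikes from the thing itself.
- models.look_for(target, camera): "box" ([left, top, right, bottom] in pixels, round what is visible of it).
- models.cut_out(target, camera): "pixels" (384x512 bool, what is visible of it) and "box" ([left, top, right, bottom] in pixels, round what is visible of it).
- models.mark_of(target, camera): "at" ([column, row] in pixels: a listed point, or the origin of a listed thing).
The state is a dict: "time_s": time; "qpos": joint angles; "joint_vel": joint speeds; "tau": joint torques, N m; "ee_pos": TCP position; "eef_rot": TCP orientation; "force": force on the tool from outside, world axes, zero at the start; "moment": the same for the moment, N m; "grip_width": finger opening in m.
Only numpy, scipy, OpenCV 4.12 (cv2) and the standard library are available. Lean on these libraries where they do the work, as an engineer would, in place of code of your own. Each camera call takes 0.05 s, during which the arm holds its last target.

TASK

Plug the loose T-shaped bench stop fully home by its square tenon into the hole of the assembly board, so that its bar sits down on the board, facing and parallel to the panel's long edge. Then slide the inlaid lid panel gently, flat on the board, up to the bar until it lies flush against it, and press on the middle of the panel's opposite edge with a steady force of about 10 N for at least three seconds, while I pin the panel down. Finish while still holding it pressed like that, do not let go, and leave the jar, mallet, roller and rule where they are.

Things in the scene. Friction and masses are not known exactly. Their poses are not given: they have to be found in the camera images.
- board: Fixed, waxed wooden assembly board on the shelf, 240 (x) x 250 (y) x 30 mm thick. Origin at the centre of its underside, z up. Its +x points from the panel to the hole for the stop (away from the robot, turned by up to 0.2 rad). It has one square hole, at x = +85 mm, y = 0.
- hole (a point): Centre of the mouth of the square hole, in the board's top face (30 mm above the shelf), axes as the board's. Hole 27 x 27 mm, straight through the board, sides parallel to the board's edges. The stop plugged home has its origin 28 mm below this point, its bar along the board's y, and can still twist in the hole by some 0.04 rad.
- stop: Loose beech bench stop (65 g), a T standing upright on the shelf beside the board. Square tenon 26 x 26 mm, 28 mm long, its lowest 4 mm tapering to 22 mm; on it the bar, 30 (x) x 90 (y) x 22 mm high; on that a central grip block 26 (x) x 30 (y) x 32 mm high: 82 mm in all. Origin at the centre of the foot's underside, z up. A half turn fits as well.
- panel: Loose dark lid panel with pale inlay, 110 (x) x 190 (y) x 18 mm thick, 0.2 to 0.35 kg, flat on the board, turned by up to 0.1 rad, 20 to 50 mm short of where the bar will be. Origin at the centre of its underside, z up, x roughly along the board's x. It slides easily (friction about 0.2). Pressed up to the bar its origin is at x = +15 mm in the board's frame.
- panel_back (a point): Middle of the panel's long edge face away from the stop (its -x side), 9 mm above the board's top: the place to push, along the panel's +x. The stop is stiff: once the panel touches, a millimetre or a few (the arm's own give) builds up the force. Wanted is a push of about 10 N; the stop must feel 4 to 20 N and never over 50 N.
- jar: Glass jar of pale boxwood strips, 70 mm in diameter, strips reaching to about 185 mm high, standing on the shelf on the other side of the board from the stop. Origin at the centre of its underside. Leave it alone.
- mallet: Turned beech mallet, standing on its head at a far corner with its handle up, 84 mm in diameter, 232 mm high. Origin at the centre of its underside. Leave it alone.
- roller: Chrome hand roller with a black rubber drum (44 mm in diameter, 100 mm long) lying at the other far corner, 190 mm long, under 45 mm high. Origin on the shelf under the drum's middle, handle towards its -x. Leave it alone.
- rule: Brass rule 150 x 24 x 4 mm lying flat on the shelf between the robot and the board. Origin at the centre of its underside, x along its length. Leave it alone.
Mind the look-alikes: they are no part of the job. There is more than one size of the stop; the one meant has the size given above. There is more than one size of the panel; the job needs the larger.

How it is judged:
By the outcome, as a careful person would: the job done as asked, in the order asked, and still so for the second after the job is handed in, while the arm keeps its last pose, push and grip.
It also fails if it takes over 72 s, if anything falls off the work surface, if the arm or the gripper's body presses on something with over 40 N, if the wrist force passes 120 N, or if a joint passes its speed limit or range.

## Working session

There is one attempt and no reset: what is moved stays moved. The work goes in short steps, Python scripts to look and compute and a tool call to move; the robot and the scene stay as the last step left them, time stands still between calls to the robot, and variables do not carry over. Pictures are saved under pics/ and viewed, and the job is handed in when it is done.

Besides the shell and the picture viewer there is one more tool, called after ">>>" as a command line: name --argument value ..., lists and objects as JSON in quotes. arm_command: Moves the arm, as the interface text tells. Its arguments: {"type":"object","properties":{"deltas":{"type":"array"},"gripper":{"type":"number"},"force":{"type":"number"}},"required":["deltas"]}

```bash
mkdir -p pics; ls; python3 - <<'E'
from station import ctrl,optics,models
import cv2,numpy as np
print(ctrl.get_obs(), ctrl.tip_reach)
for n in ["scene","side","wrist"]:
    c=optics.get_calibration(n); print(n,c)
    im=optics.camera(n)
    cv2.imwrite(f"pics/{n}0.png",cv2.cvtColor(im,cv2.COLOR_RGB2BGR))
E
```

```text
pics
{'time_s': 0.0, 'qpos': array([-6.65821333e-02,  3.00473521e-01,  1.52157113e+00, -6.88974577e-06,
        1.32072224e+00, -6.66135031e-02]), 'joint_vel': array([-8.54674926e-06,  7.28661279e-04,  1.65804459e-03, -1.69520441e-03,
       -3.08877732e-04,  5.53245903e-04]), 'tau': array([-1.53750298e-03, -5.31805658e+01, -3.52735734e+01,  7.07558286e-02,
        2.43994006e-02, -4.79655944e-05]), 'ee_pos': array([5.49757117e-01, 2.14054107e-05, 2.23889208e-01]), 'eef_rot': array([-1.6317267 ,  1.56962207,  3.08069536]), 'force': array([0.78867219, 0.15873122, 0.48772871]), 'moment': array([ 0.00281904,  0.04400476, -0.05230842]), 'grip_width': 0.0938330719255388} 0.019
scene {'K': array([[497.54589856,   0.        , 256.04571234],
       [  0.        , 497.54589856, 182.6897022 ],
       [  0.        ,   0.        ,   1.        ]]), 'k1': -0.2136231221856217, 'origin': array([1.00822832, 0.70732771, 1.29417433]), 'orientation': array([-2.55672134,  0.00819272,  2.55814041])}
side {'K': array([[397.37467902,   0.        , 252.206937  ],
       [  0.        , 397.37467902, 181.77335545],
       [  0.        ,   0.        ,   1.        ]]), 'k1': -0.06659565940721283, 'origin': array([0.23848688, 0.91748247, 0.67171814]), 'orientation': array([-2.13922694,  0.02450592, -2.8036187 ])}
wrist {'K': array([[322.61643764,   0.        , 249.65886416],
       [  0.        , 322.61643764, 194.68859791],
       [  0.        ,   0.        ,   1.        ]]), 'k1': 0.0022519312575752168, 'origin': array([0.5509848 , 0.07593468, 0.38251243]), 'orientation': array([ 2.87879300e+00,  1.50910448e-03, -4.34235639e-04])}
```

View pics/scene0.png

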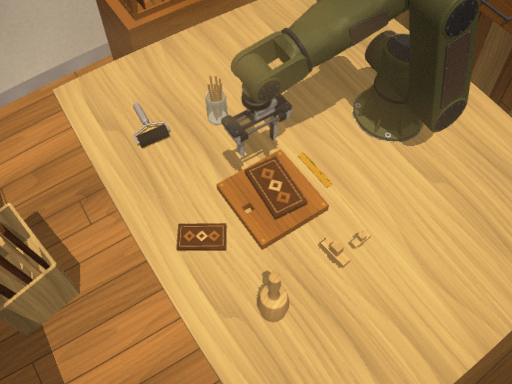

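View pics/side0.png

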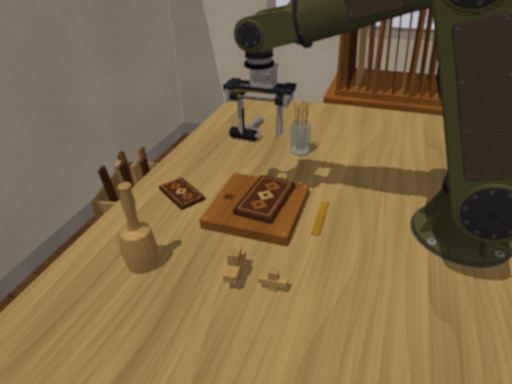

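View pics/wrist0.png

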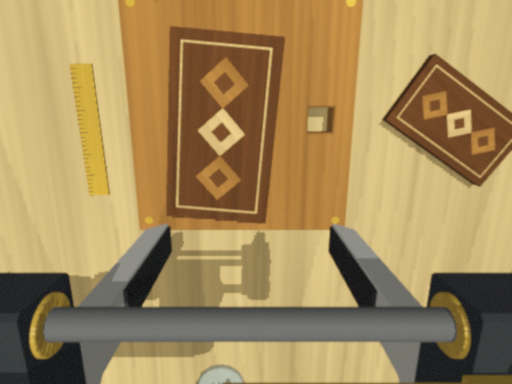

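The scene picture shows the board around (272,200), with the panel on it and the hole at (249,208). Two T-stops stand at (335,252), the larger, and (358,239), the smaller. The small panel at (201,237) is the decoy. Next I'll measure.

```bash
cat > h.py <<'E'
from station import ctrl,optics,models
import cv2,numpy as np
from scipy.spatial.transform import Rotation as R
def cal(n):
    c=optics.get_calibration(n); return c
def proj(c,P):
    P=np.atleast_2d(P); M=R.from_euler('xyz',c['orientation']).as_matrix()
    q=(P-c['origin'])@M; s=q[:,:2]/q[:,2:]; r2=(s**2).sum(1,keepdims=True)
    s=s*(1+c['k1']*r2); K=c['K']
    return np.c_[s[:,0]*K[0,0]+K[0,2], s[:,1]*K[1,1]+K[1,2]]
def unproj(c,uv,z):
    uv=np.atleast_2d(np.asarray(uv,float)); K=c['K']
    d=np.c_[(uv[:,0]-K[0,2])/K[0,0],(uv[:,1]-K[1,2])/K[1,1]]; s=d.copy()
    for _ in range(30): s=d/(1+c['k1']*(s**2).sum(1,keepdims=True))
    M=R.from_euler('xyz',c['orientation']).as_matrix()
    v=np.c_[s,np.ones(len(s))]@M.T
    t=(z-c['origin'][2])/v[:,2]
    return c['origin']+v*t[:,None]
def save(n,im): cv2.imwrite(f"pics/{n}.png",cv2.cvtColor(im,cv2.COLOR_RGB2BGR))
E
python3 - <<'E'
from h import *
for n in ["scene","wrist"]:
    im=optics.camera(n); c=cal(n)
    for t,z in [("stop",0.0),("board",0.0),("hole",.03),("panel",.03),("panel_back",.039)]:
        for r in models.mark_of(t,n)[:3]:
            print(n,t,round(r['score'],2),np.round(r['at'],1),unproj(c,r['at'],z).round(4)[0])
for n,b in [("scene",(300,220,400,280)),("side",(200,230,310,300)),("wrist",(0,0,512,230))]:
    im=optics.camera(n)
    x0,y0,x1,y1=b; k=min(800//(x1-x0),600//(y1-y0)); k=k or 1
    cr=im[y0:y1,x0:x1]
    save(n+"1",cv2.resize(cr,None,fx=min(800/(x1-x0),600/(y1-y0)),fy=min(800/(x1-x0),600/(y1-y0)),interpolation=cv2.INTER_CUBIC))
E
```

```text
scene stop 0.65 [332.8 260.5] [0.5096 0.3298 0.    ]
scene stop 0.51 [359.5 240. ] [0.404  0.3224 0.    ]
scene board 0.71 [269.9 200.4] [0.5455 0.0638 0.    ]
scene hole 0.59 [246.7 211.5] [0.6345 0.0725 0.03  ]
scene panel 0.75 [277.9 188.6] [0.5126 0.0576 0.03  ]
scene panel 0.75 [203.5 239. ] [0.7864 0.0805 0.03  ]
scene panel_back 0.76 [289.7 179.4] [0.4672 0.0548 0.039 ]
scene panel_back 0.67 [200.4 223.8] [0.7707 0.0375 0.039 ]
wrist hole 0.63 [318.  121.5] [0.6238 0.0618 0.03  ]
wrist panel 0.96 [450.4 119.8] [0.7646 0.0635 0.03  ]
wrist panel 0.95 [222.8 131.4] [0.5219 0.0515 0.03  ]
wrist panel_back 0.65 [170.3 127.2] [0.4679 0.0564 0.039 ]
wrist panel_back 0.61 [431.4 153.8] [0.7447 0.0285 0.039 ]
wrist panel_back 0.37 [220.9 380.2] [ 0.5131 -0.2673  0.039 ]
```

View pics/scene1.png

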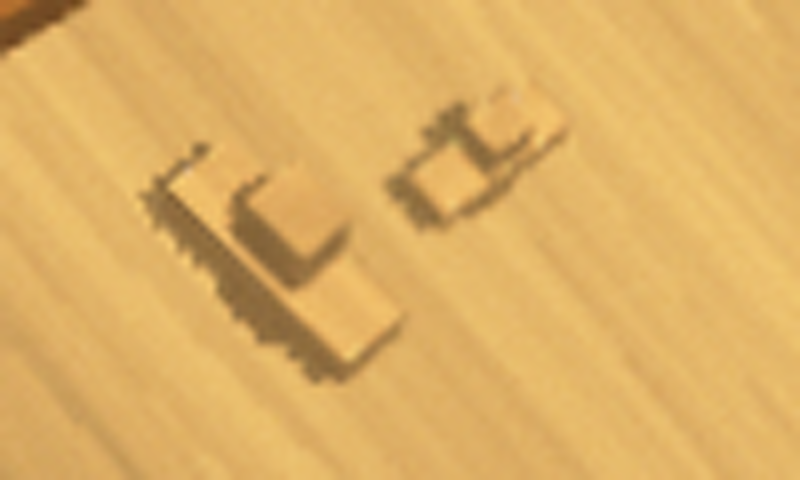

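View pics/side1.png

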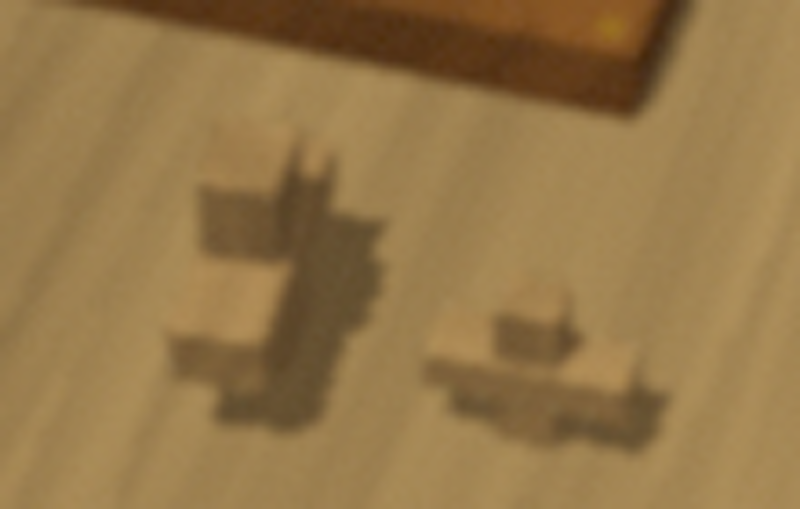

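View pics/wrist1.png

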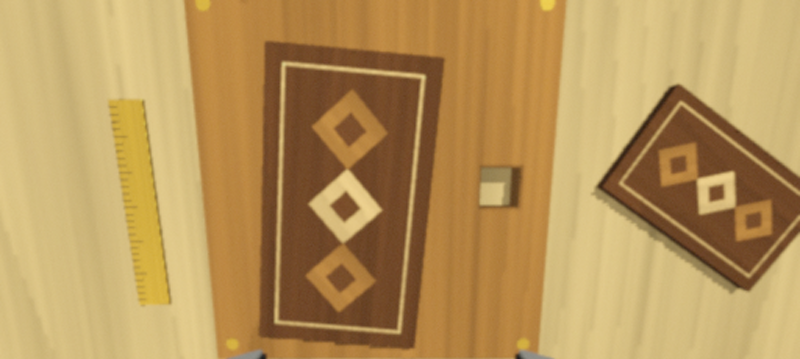

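The crops confirm that the T at scene (335,252) is the larger one, with its bar running from upper left to lower right. The wrist view shows the hole at about (320,120), the panel centre at (222,131) and the board's near edge at row 230. Next I'll get the precise hole and board geometry from it.

```bash
python3 - <<'E'
from h import *
c=cal("wrist"); im=optics.camera("wrist")
np.save("w0.npy",im)
k=12
save("hole1",cv2.resize(im[95:145,295:350],None,fx=k,fy=k,interpolation=cv2.INTER_CUBIC))
# board edges by saturation/hue profile
hsv=cv2.cvtColor(im,cv2.COLOR_RGB2HSV).astype(int)
for r in (20,60,100,140,180,210): print(r,[tuple(hsv[r,x]) for x in range(340,366,3)])
for x in (200,250,280,310): print(x,[tuple(hsv[r,x]) for r in range(222,238,2)])
E
```

```text
20 [(np.int64(17), np.int64(167), np.int64(189)), (np.int64(18), np.int64(164), np.int64(199)), (np.int64(17), np.int64(161), np.int64(196)), (np.int64(17), np.int64(167), np.int64(192)), (np.int64(17), np.int64(164), np.int64(200)), (np.int64(17), np.int64(160), np.int64(196)), (np.int64(17), np.int64(168), np.int64(190)), (np.int64(20), np.int64(114), np.int64(208)), (np.int64(22), np.int64(103), np.int64(216))]
60 [(np.int64(17), np.int64(165), np.int64(195)), (np.int64(17), np.int64(167), np.int64(196)), (np.int64(18), np.int64(164), np.int64(193)), (np.int64(17), np.int64(163), np.int64(199)), (np.int64(18), np.int64(166), np.int64(194)), (np.int64(18), np.int64(166), np.int64(189)), (np.int64(20), np.int64(110), np.int64(211)), (np.int64(22), np.int64(99), np.int64(219)), (np.int64(22), np.int64(100), np.int64(216))]
100 [(np.int64(17), np.int64(166), np.int64(194)), (np.int64(17), np.int64(166), np.int64(191)), (np.int64(18), np.int64(163), np.int64(197)), (np.int64(17), np.int64(159), np.int64(194)), (np.int64(17), np.int64(161), np.int64(187)), (np.int64(21), np.int64(107), 
[... 2199 characters left out ...]
184)), (np.int64(17), np.int64(165), np.int64(185)), (np.int64(17), np.int64(166), np.int64(186)), (np.int64(17), np.int64(159), np.int64(183)), (np.int64(21), np.int64(111), np.int64(204)), (np.int64(22), np.int64(99), np.int64(214)), (np.int64(22), np.int64(100), np.int64(214)), (np.int64(22), np.int64(101), np.int64(213))]
310 [(np.int64(17), np.int64(163), np.int64(183)), (np.int64(17), np.int64(164), np.int64(183)), (np.int64(17), np.int64(160), np.int64(183)), (np.int64(17), np.int64(160), np.int64(179)), (np.int64(21), np.int64(108), np.int64(199)), (np.int64(22), np.int64(103), np.int64(210)), (np.int64(22), np.int64(103), np.int64(210)), (np.int64(22), np.int64(103), np.int64(211))]
```

View pics/hole1.png

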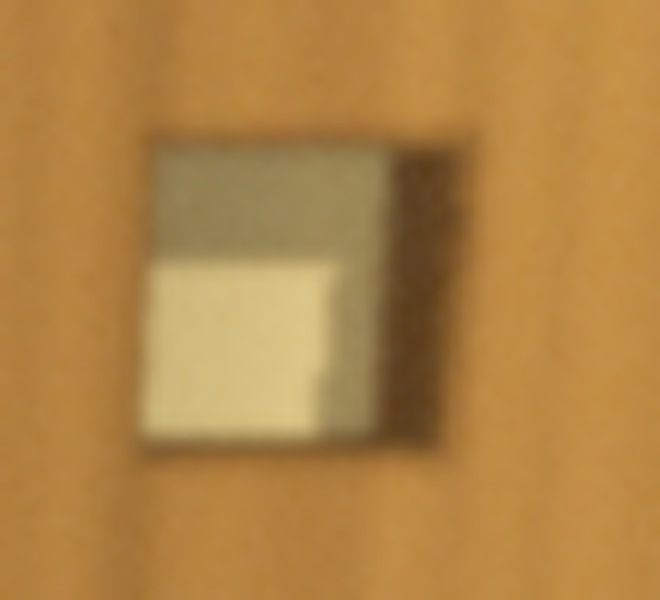

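```bash
python3 - <<'E'
from h import *
c=cal("wrist"); im=np.load("w0.npy")
S=cv2.cvtColor(im,cv2.COLOR_RGB2HSV)[...,1].astype(float)
def edge(prof,th):  # first crossing below th
    i=np.where((prof[:-1]>=th)&(prof[1:]<th))[0]
    return i[-1]+(prof[i[-1]]-th)/(prof[i[-1]]-prof[i[-1]+1])
pts=np.array([[338+edge(cv2.blur(S,(1,5))[r,338:370],132),r] for r in range(20,215,5)])
pb=np.array([[x,222+edge(cv2.blur(S,(5,1))[222:240,x],135)] for x in range(180,325,5)])
pl=[]
for r in list(range(20,205,5)):
    p=cv2.blur(S,(1,5))[r,150:110:-1]; 
    try: pl.append([150-edge(p,132),r])
    except Exception: pass
pl=np.array(pl)
def fit(p,ax):
    W=unproj(c,p,.03)[:,:2]
    l=cv2.fitLine(W.astype(np.float32),cv2.DIST_HUBER,0,1e-3,1e-4).ravel()
    n=np.array([-l[1],l[0]]); return l,np.abs((W-l[2:])@n).max()
for p,nm in((pts,'right'),(pb,'near'),(pl,'left')):
    l,e=fit(p,0); print(nm,l.round(4),np.degrees(np.arctan2(l[1],l[0])).round(2),e.round(4))
h=np.array([[150,138],[470,138],[442,450],[140,450]])/12.-.5+[295,95]
H=unproj(c,h,.03)[:,:2]; print("hole",H.round(4),H.mean(0).round(4),[np.linalg.norm(H[i]-H[i-1]).round(4) for i in range(4)])
k=4
save("panel1",cv2.resize(im[10:160,150:300],None,fx=k,fy=k,interpolation=cv2.INTER_CUBIC))
save("panel2",cv2.resize(im[90:235,150:300],None,fx=k,fy=k,interpolation=cv2.INTER_CUBIC))
E
```

```text
right [ 6.000e-04 -1.000e+00  6.603e-01  5.290e-02] -89.97 0.0002
near [ 1.     -0.0012  0.5669 -0.0605] -0.07 0.0003
left [0.0013 1.     0.422  0.0742] 89.93 0.0001
hole [[0.6113 0.0778]
 [0.6394 0.0778]
 [0.6388 0.0508]
 [0.6117 0.0508]] [0.6253 0.0643] [np.float64(0.027), np.float64(0.0281), np.float64(0.027), np.float64(0.0271)]
```

View pics/panel1.png

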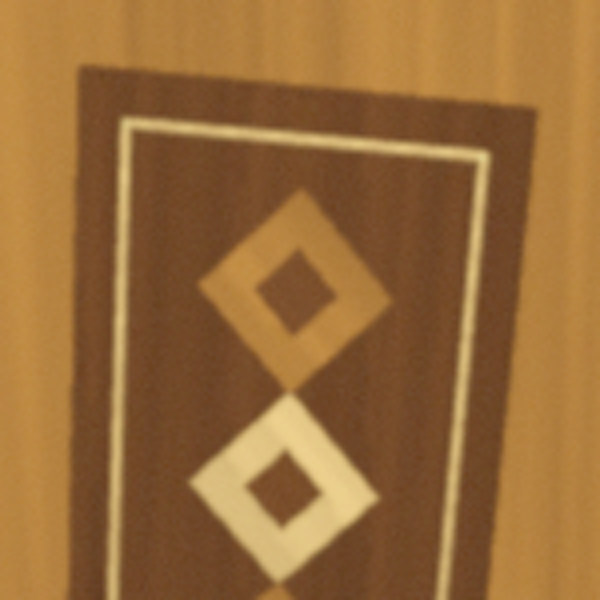

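View pics/panel2.png

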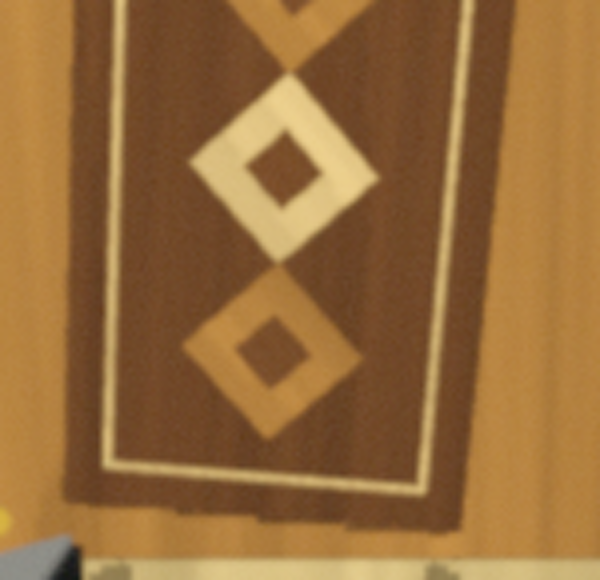

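```bash
python3 - <<'E'
from h import *
c=cal("wrist")
P=unproj(c,[[169.6,26.4],[284.1,37.1],[265,222.7],[166,215.3]],.048)[:,:2]
print(P.round(4),P.mean(0).round(4))
x=(P[1]-P[0]+P[2]-P[3]);y=P[0]-P[3]+P[1]-P[2]
print(np.arctan2(x[1],x[0]),np.arctan2(-y[0],y[1]),np.linalg.norm(x)/2,np.linalg.norm(y)/2)
E
```

```text
[[ 0.4754  0.1501]
 [ 0.5836  0.1408]
 [ 0.5677 -0.0462]
 [ 0.4593 -0.0375]] [0.5215 0.0518]
-0.08236455656973045 -0.08540837493007315 0.10866004435055539 0.1879584361539566
```

```bash
cat >> h.py <<'E'
def Rt(o=None):
    o=o or ctrl.get_obs(); return R.from_euler('xyz',o['eef_rot']).as_matrix()
def plan(p,yaw=None,o=None):
    """delta (units) from current measured pose to tool-down pose at p; yaw = angle of tool-y (jaw) axis in world"""
    o=o or ctrl.get_obs(); M=Rt(o)
    d=M.T@(np.asarray(p)-o['ee_pos'])/.025
    if yaw is None: yaw=np.arctan2(M[1,1],M[0,1])
    x=np.array([0,0,-1.]); y=np.array([np.cos(yaw),np.sin(yaw),0]); T=np.c_[x,y,np.cross(x,y)]
    t=np.degrees((R.from_matrix(M.T@T)).as_rotvec())/5
    return d.round(3),t.round(3)
E
python3 - <<'E'
from h import *
print(Rt().round(4)); print(plan([.54,.24,.26],0)); print(plan([.54,.24,.26]))
E
```

```text
[[-0.  1.  0.]
 [-0.  0. -1.]
 [-1. -0.  0.]]
(array([-1.423, -0.399, -9.6  ]), array([0., 0., 0.]))
(array([-1.423, -0.399, -9.6  ]), array([0., 0., 0.]))
```

>>> arm_command --deltas '[{"translation":[-0.4,-0.2,-1.5],"turn":[0,0,0]},{"translation":[-0.8,-0.4,-3],"turn":[0,0,0]},{"translation":[-1.2,-0.4,-4.5],"turn":[0,0,0]},{"translation":[-1.4,-0.4,-6],"turn":[0,0,0]},{"translation":[-1.4,-0.4,-7.5],"turn":[0,0,0]},{"translation":[-1.4,-0.4,-8.8],"turn":[0,0,0]},{"translation":[-1.4,-0.4,-9.6],"turn":[0,0,0]},{"translation":[-1.4,-0.4,-9.6],"turn":[0,0,0]},{"translation":[-1.4,-0.4,-9.6],"turn":[0,0,0]},{"translation":[-1.4,-0.4,-9.6],"turn":[0,0,0]}]'

```text
time_s: 1.78
ee_pos: [0.5401, 0.2393, 0.2594]
eef_rot: [-0.373, 1.571, -1.944]
force: [-0.0, -0.1, 0.2]
grip_width: 0.0943
```

```bash
python3 - <<'E'
from h import *
o=ctrl.get_obs(); print(o['ee_pos'].round(4),o['time_s'])
c=cal("wrist"); im=optics.camera("wrist"); np.save("w1.npy",im)
for r in models.mark_of("stop","wrist"): print(r['score'],r['at'],unproj(c,r['at'],0).round(4))
for r in models.look_for("stop","wrist"): print(r)
save("w1",im)
E
```

```text
[0.5401 0.2393 0.2594] 1.7833
0.73 [148.3, 94.7] [[0.4154 0.331  0.    ]]
0.59 [220.9, 101.7] [[0.5051 0.3226 0.    ]]
{'box': [200.5, 50.1, 234.9, 139.5], 'score': 0.89}
{'box': [111.5, 82.9, 170.5, 104.4], 'score': 0.77}
```

View pics/w1.png

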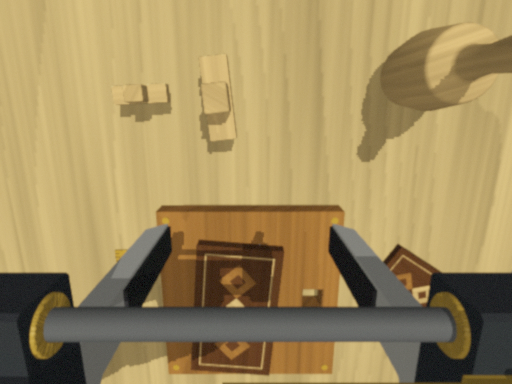

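The larger stop's bar runs from (213,55) to (222,140), with the grip block at (215,97). The mallet is at (430,65).

```bash
python3 - <<'E'
from h import *
im=np.load("w1.npy")
save("w1z",cv2.resize(im[45:150,190:250],None,fx=5.7,fy=5.7,interpolation=cv2.INTER_CUBIC))
E
```

```text
(no output)
```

View pics/w1z.png

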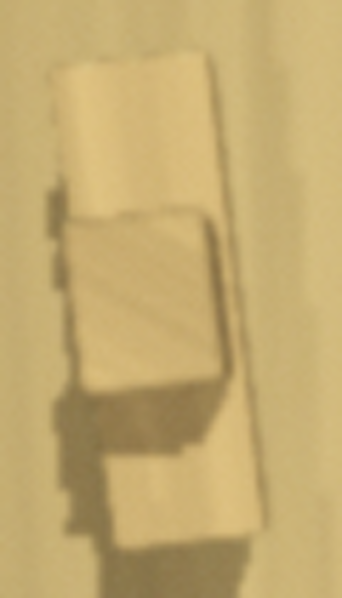

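```bash
cat > fitstop.py <<'E'
from h import *
from scipy.optimize import least_squares
def corners(hx,hy,z): return np.array([[-hx,hy,z],[hx,hy,z],[hx,-hy,z],[-hx,-hy,z]])
def fit(c,obs,mod,x0):
    def place(p):
        A=R.from_euler('z',p[2]).as_matrix(); return mod@A.T+[p[0],p[1],0]
    f=lambda p:(proj(c,place(p))-obs).ravel()
    s=least_squares(f,x0,loss='huber'); return s.x,f(s.x).reshape(-1,2)
E
python3 - <<'E'
from fitstop import *
c=cal("wrist")
k=5.7
b=(np.array([[58,66],[207,52],[262,532],[115,548]])+.5)/k-.5+[190,45]
g=(np.array([[65,218],[207,208],[224,374],[84,388]])+.5)/k-.5+[190,45]
mb=corners(.015,.045,.05); mg=corners(.013,.015,.082)
for o,m in((b,mb),(g,mg),(np.r_[b,g],np.r_[mb,mg])):
    p,r=fit(c,o,m,[.51,.33,0]); print(p.round(4),r.round(1).tolist())
E
```

```text
[0.5065 0.3247 0.0943] [[-1.1, -0.3], [0.9, -0.8], [0.4, 0.7], [-0.2, 0.5]]
[0.5067 0.3255 0.0824] [[-0.8, -0.7], [0.6, -1.3], [0.6, 1.0], [-0.4, 0.8]]
[0.5066 0.325  0.0904] [[-0.8, -0.7], [1.2, -1.1], [0.4, 0.5], [-0.2, 0.2], [-0.9, -0.0], [0.4, -0.8], [0.7, 1.4], [-0.3, 1.4]]
```

```bash
python3 - <<'E'
from h import *
print(plan([.5066,.325,.15],.09)); print(ctrl.get_obs()['ee_pos'])
print(proj(cal("wrist"),ctrl.get_obs()['ee_pos']+np.array([[0,0,-.019],[0,0,0]])))
E
```

```text
(array([ 4.384, -1.349, -3.441]), array([-1.047,  0.   , -0.002]))
[0.54019704 0.23892709 0.25960563]
[[248.07684323 240.57092129]
 [247.89856975 254.65828322]]
```

>>> arm_command --deltas '[{"translation":[0.8,-0.4,-1.0],"turn":[-0.4,0,0]},{"translation":[1.8,-0.8,-2.0],"turn":[-0.8,0,0]},{"translation":[2.8,-1.2,-2.9],"turn":[-1.05,0,0]},{"translation":[3.8,-1.35,-3.44],"turn":[-1.05,0,0]},{"translation":[4.38,-1.35,-3.44],"turn":[-1.05,0,0]},{"translation":[4.38,-1.35,-3.44],"turn":[-1.05,0,0]},{"translation":[4.38,-1.35,-3.44],"turn":[-1.05,0,0]}]'

```text
time_s: 2.52
ee_pos: [0.5065, 0.3253, 0.1501]
eef_rot: [-1.061, 1.57, -2.541]
force: [-0.5, -0.1, 0.2]
grip_width: 0.0939
```

```bash
python3 - <<'E'
from h import *
o=ctrl.get_obs(); print(o['ee_pos'].round(4),o['time_s'])
c=cal("wrist"); im=optics.camera("wrist"); np.save("w2.npy",im)
save("w2",im); print(plan([.5066,.325,.072],.09))
save("w2z",cv2.resize(im[140:290,190:320],None,fx=4,fy=4,interpolation=cv2.INTER_CUBIC))
E
```

```text
[0.5065 0.3253 0.1501] 2.5167
(array([ 3.165, -0.019,  0.017]), array([ 0.006, -0.005, -0.012]))
```

View pics/w2z.png

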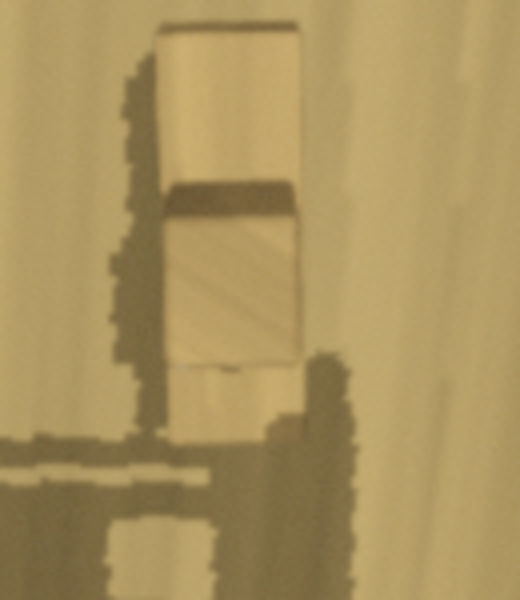

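The bar and block now show aligned with the camera axes, the block at about (248,212). I'll refit the pose from this view.

```bash
python3 - <<'E'
from fitstop import *
c=cal("wrist")
k=4
b=(np.array([[160,32],[299,32],[305,442],[170,442]])+.5)/k-.5+[190,140]
g=(np.array([[166,216],[297,216],[301,364],[168,364]])+.5)/k-.5+[190,140]
mb=corners(.015,.045,.05); mg=corners(.013,.015,.082)
for o,m in((b,mb),(g,mg),(np.r_[b,g],np.r_[mb,mg])):
    p,r=fit(c,o,m,[.51,.33,0]); print(p.round(4),r.round(1).tolist())
E
```

```text
[0.5067 0.3258 0.1028] [[-0.9, -0.1], [1.8, -0.6], [0.2, 0.3], [-0.3, 0.7]]
[0.5067 0.3264 0.0935] [[-0.9, -0.6], [2.0, -0.8], [0.6, 0.7], [-0.7, 0.8]]
[0.5067 0.3261 0.1019] [[-0.9, -0.5], [1.8, -0.9], [0.2, 0.0], [-0.4, 0.4], [-1.2, -0.1], [1.7, -0.5], [0.7, 0.9], [-0.6, 1.3]]
```

>>> arm_command --deltas '[{"translation":[0.8,0,0],"turn":[-0.05,0,0]},{"translation":[1.8,0,0],"turn":[-0.05,0,0]},{"translation":[2.6,0,0],"turn":[-0.05,0,0]},{"translation":[3.12,0,0],"turn":[-0.05,0,0]},{"translation":[3.12,0,0],"turn":[-0.05,0,0]},{"translation":[3.12,0,0],"turn":[-0.05,0,0]}]'

```text
time_s: 3.07
ee_pos: [0.5069, 0.3259, 0.073]
eef_rot: [1.969, 1.57, 0.494]
force: [0.5, -0.1, 0.2]
grip_width: 0.094
```

>>> arm_command --deltas '[{"translation":[0,0,0],"turn":[0,0,0]},{"translation":[0,0,0],"turn":[0,0,0]},{"translation":[0,0,0],"turn":[0,0,0]},{"translation":[0,0,0],"turn":[0,0,0]},{"translation":[0,0,0],"turn":[0,0,0]},{"translation":[0,0,0],"turn":[0,0,0]},{"translation":[0,0,0],"turn":[0,0,0]},{"translation":[0,0,0],"turn":[0,0,0]}]' --gripper 15 --force 25

```text
time_s: 3.73
ee_pos: [0.5062, 0.326, 0.0719]
eef_rot: [-1.098, 1.571, -2.573]
force: [-0.6, 0.0, -0.2]
grip_width: 0.0443
```

>>> arm_command --deltas '[{"translation":[0,0,0],"turn":[0,0,0]},{"translation":[0,0,0],"turn":[0,0,0]},{"translation":[0,0,0],"turn":[0,0,0]},{"translation":[0,0,0],"turn":[0,0,0]},{"translation":[0,0,0],"turn":[0,0,0]},{"translation":[0,0,0],"turn":[0,0,0]}]'

```text
time_s: 4.23
ee_pos: [0.5062, 0.326, 0.0719]
eef_rot: [-1.553, 1.571, -3.028]
force: [-0.4, -0.1, 0.3]
grip_width: 0.0258
```

```bash
python3 - <<'E'
from h import *
o=ctrl.get_obs(); print(o['ee_pos'].round(4),o['time_s'],o['grip_width'],o['force'].round(2),plan([.5062,.326,.14],0))
E
```

```text
[0.5062 0.326  0.0719] 4.2333 0.02582805814253963 [-0.36 -0.14  0.27] (array([-2.723e+00, -1.000e-03, -1.000e-03]), array([1.1e+00, 0.0e+00, 1.0e-03]))
```

>>> arm_command --deltas '[{"translation":[-0.6,0,0],"turn":[0,0,0]},{"translation":[-1.4,0,0],"turn":[0.4,0,0]},{"translation":[-2.4,0,0],"turn":[0.8,0,0]},{"translation":[-3.2,0,0],"turn":[1.1,0,0]},{"translation":[-3.6,0,0],"turn":[1.1,0,0]},{"translation":[-3.6,0,0],"turn":[1.1,0,0]},{"translation":[-3.6,0,0],"turn":[1.1,0,0]}]'

```text
time_s: 4.82
ee_pos: [0.5061, 0.3259, 0.1613]
eef_rot: [-1.048, 1.571, -2.618]
force: [0.4, -1.0, -1.3]
grip_width: 0.0262
```

```bash
python3 - <<'E'
from h import *
o=ctrl.get_obs(); print(o['ee_pos'].round(4),o['time_s'],o['grip_width'],o['force'].round(2),plan([.6255,.0645,.16],0))
c=cal("wrist"); im=optics.camera("wrist"); save("w3",im)
# approx: hover with hole in view first: TCP y offset so hole shows
for n in("scene",):
    im=optics.camera(n); c=cal(n)
    for t,z in(("mallet",0),("jar",0),("roller",0)): 
        r=models.mark_of(t,n)
        if r: print(t,r[0]['score'],unproj(c,r[0]['at'],z).round(3))
E
```

```text
[0.5061 0.3259 0.1613] 4.8167 0.02615017164378944 [ 0.42 -1.01 -1.25] (array([ 0.053,  4.766, 10.461]), array([0.011, 0.002, 0.003]))
mallet 0.83 [[0.732 0.35  0.   ]]
jar 0.69 [[ 0.522 -0.301  0.   ]]
roller 0.95 [[ 0.733 -0.341  0.   ]]
```

View pics/w3.png

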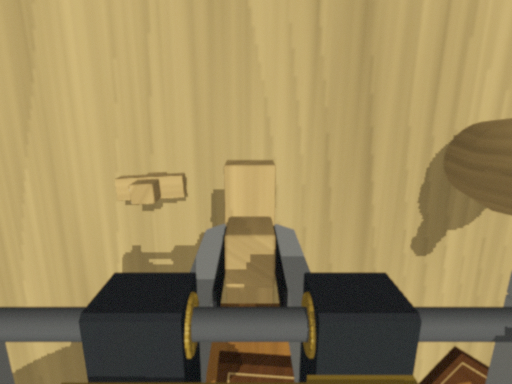

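The stop is held straight, with its bar in line with the tool. I'll pass over the hole to -y first, to re-measure the hole from nearly straight above.

>>> arm_command --deltas '[{"translation":[0,0.3,1.2],"turn":[0,0,0]},{"translation":[0,0.8,2.6],"turn":[0,0,0]},{"translation":[0,1.4,4.1],"turn":[0,0,0]},{"translation":[0,2.0,5.6],"turn":[0,0,0]},{"translation":[0,2.6,7.1],"turn":[0,0,0]},{"translation":[0,3.2,8.6],"turn":[0,0,0]},{"translation":[0,3.8,10.1],"turn":[0,0,0]},{"translation":[0,4.4,11.6],"turn":[0,0,0]},{"translation":[0,4.77,12.9],"turn":[0,0,0]},{"translation":[0,4.77,13.7],"turn":[0,0,0]},{"translation":[0,4.77,13.7],"turn":[0,0,0]},{"translation":[0,4.77,13.7],"turn":[0,0,0]}]'

```text
time_s: 6.07
ee_pos: [0.6253, -0.0172, 0.1612]
eef_rot: [-1.768, 1.57, 2.943]
force: [0.1, -0.6, -0.1]
grip_width: 0.0258
```

```bash
python3 - <<'E'
from h import *
o=ctrl.get_obs(); print(o['ee_pos'].round(4),o['time_s'],o['grip_width'],o['force'].round(2),o['joint_vel'].round(3))
c=cal("wrist"); im=optics.camera("wrist"); np.save("w4.npy",im); save("w4",im)
print(proj(c,[.6255,.0645,.03]))
save("w4z",cv2.resize(im[60:260,170:340],None,fx=3,fy=3,interpolation=cv2.INTER_CUBIC))
E
```

```text
[ 0.6253 -0.0172  0.1612] 6.0667 0.025789273802088217 [ 0.11 -0.59 -0.11] [ 0.041 -0.009  0.004  0.004  0.001  0.01 ]
[[248.88070534 100.97541265]]
```

View pics/w4z.png

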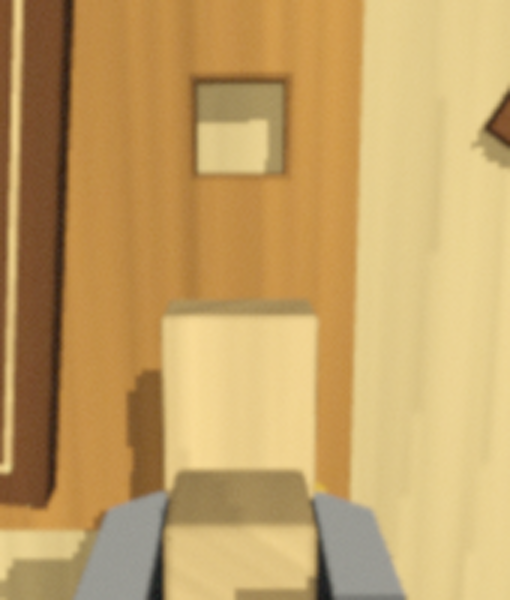

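```bash
python3 - <<'E'
from fitstop import *
c=cal("wrist"); o=ctrl.get_obs(); print(o['ee_pos'])
h=(np.array([[192,76],[289,76],[289,176],[193,176]])+.5)/3-.5+[170,60]
H=unproj(c,h,.03); print(H.round(4)[:,:2],H.mean(0).round(4))
zf=o['ee_pos'][2]-.0719
q=(np.array([[163,316],[316,316]])+.5)/3-.5+[170,60]
print("bar", unproj(c,q,zf+.05).round(4), unproj(c,q,zf+.05).mean(0)-[0,.045,0]-o['ee_pos'])
q=(np.array([[168,530],[310,530],[172,471],[303,471]])+.5)/3-.5+[170,60]
print("block",unproj(c,q[:2],zf+.082).mean(0)-[0,.015,0]-o['ee_pos'],unproj(c,q[2:],zf+.05).mean(0)-[0,.015,0]-o['ee_pos'])
q=(np.array([[163,300],[316,300]])+.5)/3-.5+[170,60]
print("barbottom", unproj(c,q,zf+.028).mean(0)-[0,.045,0]-o['ee_pos'])
print(plan([.6255,.0645,.12],0))
E
```

```text
[ 0.62527954 -0.01614028  0.16142684]
[[0.6125 0.0787]
 [0.64   0.0786]
 [0.6404 0.051 ]
 [0.6124 0.051 ]] [0.6263 0.0648 0.03  ]
bar [[0.6117 0.0286 0.1395]
 [0.6405 0.0286 0.1395]] [ 0.00083285 -0.00023705 -0.0219    ]
block [ 0.00078312 -0.00030273  0.0101    ] [ 0.00041446 -0.00104411 -0.0219    ]
barbottom [ 0.00079321 -0.00062912 -0.0439    ]
(array([ 1.658,  0.009, -3.225]), array([-0.003, -0.003,  0.009]))
```

```bash
python3 - <<'E'
from h import *
o=ctrl.get_obs(); print(o['ee_pos'].round(4),o['joint_vel'].round(4))
c=cal("wrist"); im=optics.camera("wrist"); np.save("w5.npy",im)
save("w5z",cv2.resize(im[60:260,170:340],None,fx=3,fy=3,interpolation=cv2.INTER_CUBIC))
np.save("c5.npy",c,allow_pickle=True)
E
```

```text
[ 0.6253 -0.0161  0.1614] [ 0.0267 -0.0074  0.0012  0.0012 -0.0003  0.0015]
```

View pics/w5z.png

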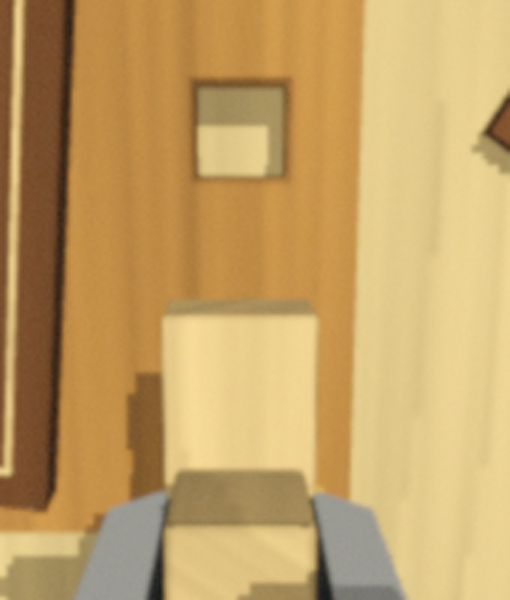

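```bash
python3 - <<'E'
from fitstop import *
c=np.load("c5.npy",allow_pickle=True).item()
h=(np.array([[193,79],[289,79],[289,179.5],[194,179.5]])+.5)/3-.5+[170,60]
H=unproj(c,h,.03); print(H.mean(0).round(4))
o=ctrl.get_obs();print(o['ee_pos']);print(plan([.6256,.0642,.112],0))
E
```

```text
[0.6265 0.0639 0.03  ]
[ 0.62531517 -0.0155317   0.16163363]
(array([ 1.986,  0.015, -3.189]), array([ 0.009, -0.003,  0.006]))
```

>>> arm_command --deltas '[{"translation":[0,0,-0.8],"turn":[0,0,0]},{"translation":[0.3,0,-1.8],"turn":[0,0,0]},{"translation":[0.8,0,-2.7],"turn":[0,0,0]},{"translation":[1.4,0,-3.2],"turn":[0,0,0]},{"translation":[1.9,0,-3.2],"turn":[0,0,0]},{"translation":[2.0,0,-3.2],"turn":[0,0,0]},{"translation":[2.0,0,-3.2],"turn":[0,0,0]},{"translation":[2.0,0,-3.2],"turn":[0,0,0]},{"translation":[2.0,0,-3.2],"turn":[0,0,0]}]'

```text
time_s: 6.92
ee_pos: [0.6259, 0.0629, 0.1129]
eef_rot: [1.569, 1.569, -0.003]
force: [0.2, -0.1, -0.7]
grip_width: 0.0253
```

```bash
python3 - <<'E'
from h import *
o=ctrl.get_obs(); print(o['ee_pos'].round(4),o['joint_vel'].round(4),o['force'])
print(plan([.6257,.0642,.094],0))
for n,b in(("scene",(215,180,285,235)),("side",(195,165,265,220))):
    im=optics.camera(n); x0,y0,x1,y1=b
    save("p6"+n,cv2.resize(im[y0:y1,x0:x1],None,fx=8,fy=8,interpolation=cv2.INTER_CUBIC))
    print(proj(cal(n),[.6263,.0639,.03]))
E
```

```text
[0.6259 0.0629 0.1129] [-0.0009 -0.0025  0.0013  0.0014 -0.0009 -0.0003] [ 0.22502936 -0.05330243 -0.747026  ]
(array([ 0.757, -0.01 , -0.053]), array([-0.008,  0.   , -0.016]))
[[247.44683955 208.08483504]]
[[228.69111547 195.66456503]]
```

View pics/p6scene.png

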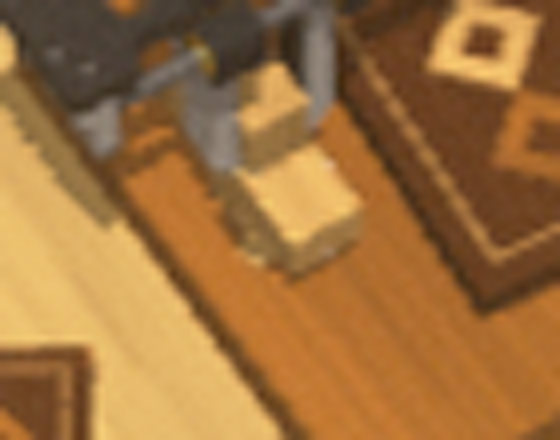

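View pics/p6side.png

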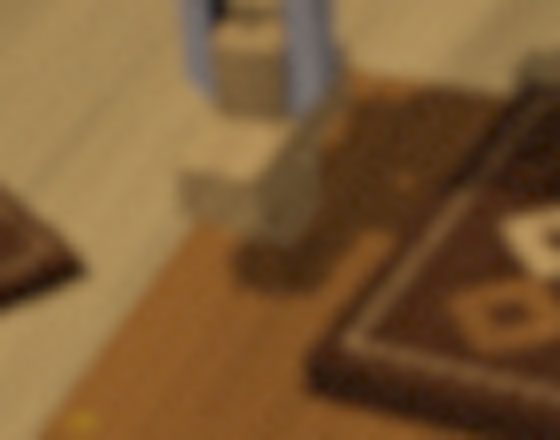

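The tenon is hidden under the bar in both views, so I'll lower in small steps and watch the force.

>>> arm_command --deltas '[{"translation":[0.2,-0.01,-0.05],"turn":[0,0,0]},{"translation":[0.3,-0.01,-0.05],"turn":[0,0,0]},{"translation":[0.4,-0.01,-0.05],"turn":[0,0,0]},{"translation":[0.48,-0.01,-0.05],"turn":[0,0,0]},{"translation":[0.55,-0.01,-0.05],"turn":[0,0,0]},{"translation":[0.55,-0.01,-0.05],"turn":[0,0,0]}]'

```text
time_s: 7.52
ee_pos: [0.6251, 0.0647, 0.0977]
eef_rot: [-1.513, 1.57, -3.084]
force: [0.1, -1.0, 0.0]
grip_width: 0.0256
```

```bash
python3 - <<'E'
from h import *
o=ctrl.get_obs(); print(o['ee_pos'].round(4),o['force'].round(2),o['moment'].round(3))
E
```

```text
[0.6251 0.0647 0.0977] [ 0.13 -1.05  0.01] [ 0.02  -0.033 -0.003]
```

>>> arm_command --deltas '[{"translation":[0.1,0,0],"turn":[0,0,0]},{"translation":[0.2,0,0],"turn":[0,0,0]},{"translation":[0.3,0,0],"turn":[0,0,0]},{"translation":[0.4,0,0],"turn":[0,0,0]},{"translation":[0.4,0,0],"turn":[0,0,0]}]'

```text
time_s: 7.93
ee_pos: [0.625, 0.0647, 0.0875]
eef_rot: [-1.57, 1.57, -3.141]
force: [-0.9, -0.9, -1.6]
grip_width: 0.0258
```

```bash
python3 - <<'E'
from h import *
o=ctrl.get_obs(); print(o['ee_pos'].round(4),o['force'].round(2),o['moment'].round(3),o['time_s'])
E
```

```text
[0.625  0.0647 0.0875] [-0.87 -0.92 -1.57] [0.016 0.008 0.016] 7.9333
```

Sliding in freely. I'll continue to home.

>>> arm_command --deltas '[{"translation":[0.15,0,0],"turn":[0,0,0]},{"translation":[0.3,0,0],"turn":[0,0,0]},{"translation":[0.4,0,0],"turn":[0,0,0]},{"translation":[0.5,0,0],"turn":[0,0,0]},{"translation":[0.56,0,0],"turn":[0,0,0]},{"translation":[0.6,0,0],"turn":[0,0,0]},{"translation":[0.6,0,0],"turn":[0,0,0]}]'

```text
time_s: 8.52
ee_pos: [0.6255, 0.0647, 0.0739]
eef_rot: [1.621, 1.57, 0.05]
force: [-2.6, -0.3, 4.5]
grip_width: 0.0254
```

```bash
python3 - <<'E'
from h import *
o=ctrl.get_obs(); print(o['ee_pos'].round(4),o['force'].round(2),o['moment'].round(3),o['time_s'])
E
```

```text
[0.6255 0.0647 0.0739] [-2.57 -0.31  4.55] [0.093 0.379 0.063] 8.5167
```

>>> arm_command --deltas '[{"translation":[0.1,0,0],"turn":[0,0,0]},{"translation":[0.1,0,0],"turn":[0,0,0]},{"translation":[0.1,0,0],"turn":[0,0,0]}]'

```text
time_s: 8.77
ee_pos: [0.6258, 0.0648, 0.0735]
eef_rot: [1.595, 1.569, 0.025]
force: [-10.0, -0.5, 24.1]
grip_width: 0.0257
```

```bash
python3 - <<'E'
from h import *
o=ctrl.get_obs(); print(o['ee_pos'].round(4),o['force'].round(2),o['moment'].round(3),o['time_s'])
E
```

```text
[0.6258 0.0648 0.0735] [-10.03  -0.49  24.11] [-0.133  2.189 -0.008] 8.7667
```

Bottomed out: 24 N at z = 0.0735. I'll relax and release.

>>> arm_command --deltas '[{"translation":[-0.1,0,0],"turn":[0,0,0]},{"translation":[-0.1,0,0],"turn":[0,0,0]}]'

```text
time_s: 8.93
ee_pos: [0.6255, 0.0648, 0.0739]
eef_rot: [1.589, 1.57, 0.018]
force: [0.1, 0.9, -0.2]
grip_width: 0.0254
```

>>> arm_command --deltas '[{"translation":[0,0,0],"turn":[0,0,0]},{"translation":[0,0,0],"turn":[0,0,0]},{"translation":[0,0,0],"turn":[0,0,0]},{"translation":[0,0,0],"turn":[0,0,0]},{"translation":[0,0,0],"turn":[0,0,0]}]' --gripper 60

```text
time_s: 9.35
ee_pos: [0.6252, 0.0647, 0.073]
eef_rot: [-1.561, 1.571, -3.132]
force: [0.0, 0.8, -0.3]
grip_width: 0.0557
```

>>> arm_command --deltas '[{"translation":[-0.6,0,0],"turn":[0,0,0]},{"translation":[-1.6,0,0],"turn":[0,0,0]},{"translation":[-2.6,0,0],"turn":[0,0,0]},{"translation":[-3.6,0,0],"turn":[0,0,0]},{"translation":[-4.6,-1.0,0.8],"turn":[0,0,0]},{"translation":[-5.6,-2.4,1.6],"turn":[0,0,0]},{"translation":[-6,-3.6,2.4],"turn":[0,0,0]},{"translation":[-6,-3.6,3.0],"turn":[0,0,0]},{"translation":[-6,-3.6,3.0],"turn":[0,0,0]},{"translation":[-6,-3.6,3.0],"turn":[0,0,0]},{"translation":[-6,-3.6,3.0],"turn":[0,0,0]}]'

```text
time_s: 10.27
ee_pos: [0.5356, -0.0097, 0.2227]
eef_rot: [-1.948, 1.57, 2.764]
force: [0.9, -0.7, -0.1]
grip_width: 0.0602
```

```bash
python3 - <<'E'
from h import *
o=ctrl.get_obs(); print(o['ee_pos'].round(4),o['force'].round(2),o['joint_vel'].round(3),o['time_s'],o['grip_width'])
c=cal("wrist"); im=optics.camera("wrist"); np.save("w7.npy",im); np.save("c7.npy",c,allow_pickle=True)
save("w7",cv2.resize(im,None,fx=1.5,fy=1.5,interpolation=cv2.INTER_CUBIC))
E
```

```text
[ 0.5356 -0.0097  0.2227] [ 0.86 -0.73 -0.1 ] [ 0.01   0.012 -0.002  0.001 -0.    -0.002] 10.2667 0.06019088807850389
```

View pics/w7.png

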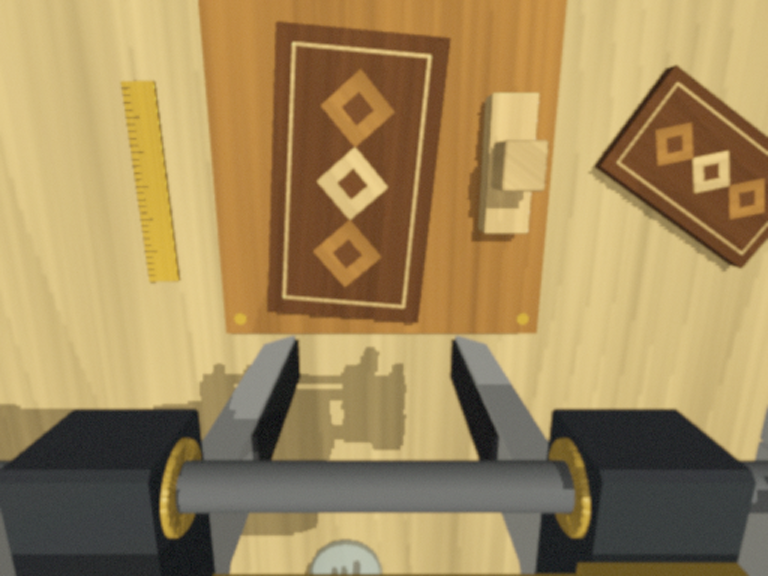

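The stop is seated, with its bar along the board's y at around (510,165) in the 1.5x view. The panel is still turned, centred at (352,183). Next I'll compute the panel pose and its back edge.

```bash
python3 - <<'E'
from fitstop import *
c=np.load("c7.npy",allow_pickle=True).item()
q=(np.array([[276,22],[450,38],[417,323],[267,311]])+.5)/1.5-.5
p,r=fit(c,q,corners(.055,.095,.048),[.52,.05,-.08]); print(p.round(4),r.round(1).tolist())
A=np.array([[np.cos(p[2]),-np.sin(p[2])],[np.sin(p[2]),np.cos(p[2])]])
for s in(0,-.03,-.04): print(s,(A@[-.055,s]+p[:2]).round(4))
print("front", (A@[.055,0]+p[:2]).round(4),(A@[.055,.095]+p[:2]).round(4))
q=(np.array([[493,93],[538,93],[529,234],[485,234]])+.5)/1.5-.5
ps,r=fit(c,q,corners(.015,.045,.052),[.625,.065,0]); print("stop",ps.round(4),r.round(1).tolist())
np.save("panel.npy",p)
s=A@[-.055,-.035]+p[:2]
print(plan([s[0]-.025,s[1],.12],p[2]),ctrl.get_obs()['ee_pos'])
E
```

```text
[ 0.521   0.0514 -0.0869] [[-0.8, -1.0], [0.8, -0.4], [0.6, 1.3], [-0.5, 0.9]]
0 [0.4662 0.0562]
-0.03 [0.4636 0.0263]
-0.04 [0.4628 0.0163]
front [0.5758 0.0466] [0.5841 0.1413]
stop [0.6261 0.0636 0.0096] [[-0.7, 0.0], [0.9, -0.3], [-0.1, 0.1], [-0.1, 0.4]]
(array([ 4.105, -3.89 , -1.236]), array([ 1.002, -0.002,  0.012])) [ 0.53557466 -0.00954598  0.22252801]
```

>>> arm_command --deltas '[{"translation":[0.3,-1.0,-0.3],"turn":[0,0,0]},{"translation":[0.8,-2.4,-0.8],"turn":[0,0,0]},{"translation":[1.6,-3.6,-1.2],"turn":[0,0,0]},{"translation":[2.8,-3.9,-1.2],"turn":[0,0,0]},{"translation":[4.0,-3.9,-1.2],"turn":[0,0,0]},{"translation":[4.1,-3.9,-1.2],"turn":[0,0,0]},{"translation":[4.1,-3.9,-1.2],"turn":[0,0,0]},{"translation":[4.1,-3.9,-1.2],"turn":[0,0,0]},{"translation":[4.1,-3.9,-1.2],"turn":[0,0,0]},{"translation":[4.1,-3.9,-1.2],"turn":[0,0,0]},{"translation":[4.1,-3.9,-1.2],"turn":[0,0,0]}]' --gripper 0 --force 20

```text
time_s: 11.23
ee_pos: [0.4383, 0.0197, 0.1216]
eef_rot: [1.55, 1.569, -0.021]
force: [-0.7, 0.9, -0.0]
grip_width: 0.0005
```

```bash
python3 - <<'E'
from h import *
o=ctrl.get_obs(); print(o['ee_pos'].round(4),o['force'].round(2),o['joint_vel'].round(3),o['time_s'],o['grip_width'])
c=cal("wrist"); im=optics.camera("wrist"); np.save("w8.npy",im); np.save("c8.npy",c,allow_pickle=True)
save("w8",cv2.resize(im,None,fx=1.5,fy=1.5,interpolation=cv2.INTER_CUBIC))
print(plan([.438,.0214,.054],0))
E
```

```text
[0.4383 0.0197 0.1216] [-0.69  0.91 -0.02] [-0.001  0.003  0.009 -0.001 -0.005 -0.002] 11.2333 0.0005106420200676725
(array([ 2.694, -0.009, -0.068]), array([-0.002,  0.   , -0.013]))
```

View pics/w8.png

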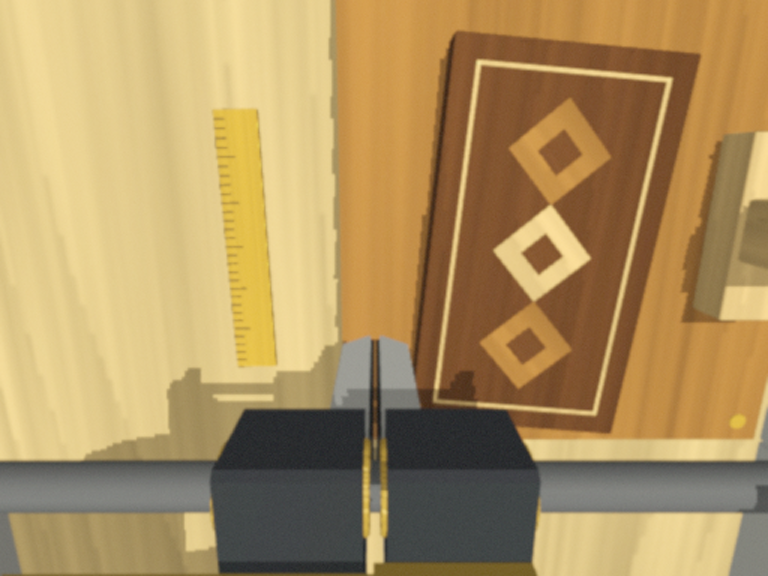

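The closed fingers hang over the board strip beside the panel's back edge, with the tip at (375,340). I'll descend and then push the panel gently off-centre to square it.

>>> arm_command --deltas '[{"translation":[0.8,0,0],"turn":[0,0,0]},{"translation":[1.8,0,0],"turn":[0,0,0]},{"translation":[2.4,0,0],"turn":[0,0,0]},{"translation":[2.7,0,0],"turn":[0,0,0]},{"translation":[2.7,0,0],"turn":[0,0,0]},{"translation":[2.7,0,0],"turn":[0,0,0]}]'

```text
time_s: 11.78
ee_pos: [0.4381, 0.0197, 0.0538]
eef_rot: [1.513, 1.571, -0.058]
force: [-0.0, 0.3, 0.8]
grip_width: 0.0007
```

```bash
python3 - <<'E'
from h import *
o=ctrl.get_obs(); print(o['ee_pos'].round(4),o['force'].round(2),o['time_s'],o['grip_width'])
E
```

```text
[0.4381 0.0197 0.0538] [-0.04  0.31  0.78] 11.7833 0.0007014815483966804
```

>>> arm_command --deltas '[{"translation":[0,0.1,0],"turn":[0,0,0]},{"translation":[0,0.2,0],"turn":[0,0,0]},{"translation":[0,0.3,0],"turn":[0,0,0]},{"translation":[0,0.38,0],"turn":[0,0,0]},{"translation":[0,0.45,0],"turn":[0,0,0]},{"translation":[0,0.52,0],"turn":[0,0,0]},{"translation":[0,0.59,0],"turn":[0,0,0]},{"translation":[0,0.66,0],"turn":[0,0,0]},{"translation":[0,0.73,0],"turn":[0,0,0]},{"translation":[0,0.78,0],"turn":[0,0,0]},{"translation":[0,0.78,0],"turn":[0,0,0]}]'

```text
time_s: 12.7
ee_pos: [0.4575, 0.0197, 0.0532]
eef_rot: [1.766, 1.571, 0.195]
force: [-0.3, -0.5, -0.2]
grip_width: 0.0003
```

```bash
python3 - <<'E'
from h import *
o=ctrl.get_obs(); print(o['ee_pos'].round(4),o['force'].round(2),o['time_s'],o['grip_width'])
c=cal("wrist"); im=optics.camera("wrist"); np.save("w9.npy",im); np.save("c9.npy",c,allow_pickle=True)
save("w9",cv2.resize(im,None,fx=1.5,fy=1.5,interpolation=cv2.INTER_CUBIC))
c=cal("scene"); im=optics.camera("scene"); np.save("s9.npy",im)
save("s9",cv2.resize(im[130:260,200:350],None,fx=5,fy=5,interpolation=cv2.INTER_CUBIC)[:600])
E
```

```text
[0.4575 0.0197 0.0532] [-0.27 -0.46 -0.17] 12.7 0.00026824156104341573
```

View pics/w9.png

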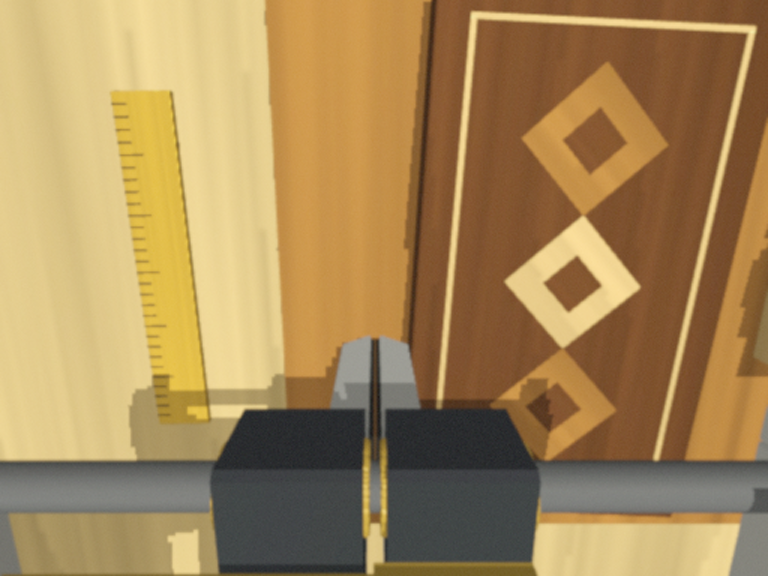

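View pics/s9.png

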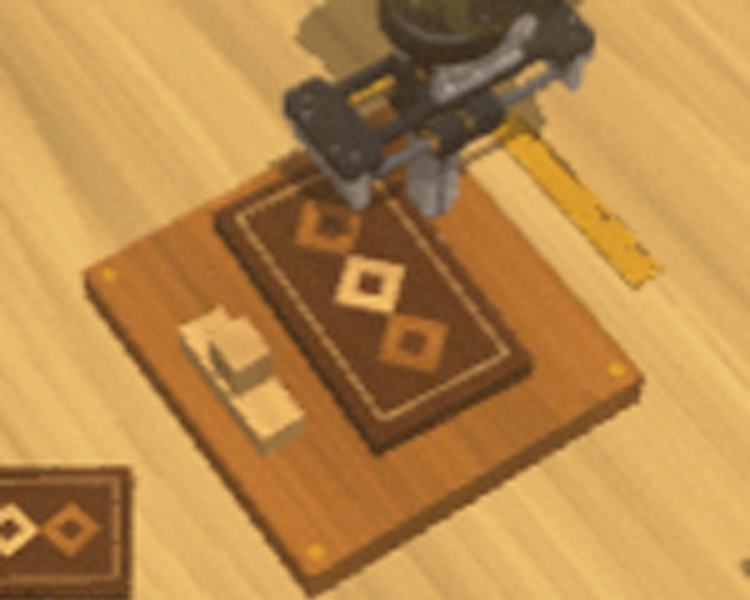

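The panel is turning. I'll measure its yaw from the inlay's left line, (475,13) to (441,408), and its back edge.

```bash
python3 - <<'E'
from h import *
c=np.load("c9.npy",allow_pickle=True).item()
f=lambda q,z:unproj(c,(np.array(q)+.5)/1.5-.5,z)[:,:2]
for nm,q,z in(("inlayL",[[475,13],[441,408]],.048),("inlayR",[[754,30],[658,460]],.048),("inlayT",[[475,13],[754,30]],.048),("boardL",[[268,0],[284,400]],.03)):
    P=f(q,z); d=P[0]-P[1]; print(nm,P.round(4).tolist(),np.arctan2(-d[0],d[1]).round(4))
P=f([[575,283]],.048); print("center",P)
E
```

```text
inlayL [[0.4888, 0.1393], [0.4832, 0.0067]] -0.0425
inlayR [[0.5742, 0.1345], [0.5677, -0.0154]] -0.0433
inlayT [[0.4888, 0.1393], [0.5742, 0.1345]] 1.5148
boardL [[0.4228, 0.148], [0.4209, 0.0006]] -0.013
center [[0.5281873  0.05494412]]
```

>>> arm_command --deltas '[{"translation":[0,0.06,0],"turn":[0,0,0]},{"translation":[0,0.12,0],"turn":[0,0,0]},{"translation":[0,0.18,0],"turn":[0,0,0]},{"translation":[0,0.24,0],"turn":[0,0,0]},{"translation":[0,0.27,0],"turn":[0,0,0]},{"translation":[0,0.27,0],"turn":[0,0,0]}]'

```text
time_s: 13.3
ee_pos: [0.4642, 0.0197, 0.0532]
eef_rot: [1.418, 1.571, -0.153]
force: [0.5, -0.5, 0.5]
grip_width: 0.0005
```

>>> arm_command --deltas '[{"translation":[0,-0.3,0],"turn":[0,0,0]},{"translation":[0,-0.6,0],"turn":[0,0,0]},{"translation":[0,-0.6,0],"turn":[0,0,0]},{"translation":[-1.5,-0.6,0],"turn":[0,0,0]},{"translation":[-2.5,-0.6,1.0],"turn":[0,0,0]},{"translation":[-4,-0.6,2],"turn":[0,0,0]},{"translation":[-4.5,-0.6,2],"turn":[0,0,0]},{"translation":[-4.5,-0.6,2],"turn":[0,0,0]},{"translation":[-4.5,-0.6,2],"turn":[0,0,0]}]'

```text
time_s: 14.05
ee_pos: [0.449, -0.0303, 0.1659]
eef_rot: [1.461, 1.569, -0.111]
force: [0.2, -0.5, -0.8]
grip_width: 0.0004
```

```bash
python3 - <<'E'
from h import *
o=ctrl.get_obs(); print(o['ee_pos'].round(4),o['force'].round(2),o['time_s'],o['grip_width'])
c=cal("wrist"); im=optics.camera("wrist"); np.save("w10.npy",im); np.save("c10.npy",c,allow_pickle=True)
save("w10",cv2.resize(im,None,fx=1.5,fy=1.5,interpolation=cv2.INTER_CUBIC))
E
```

```text
[ 0.449  -0.0303  0.1659] [ 0.18 -0.54 -0.78] 14.05 0.0003942309004856159
```

View pics/w10.png

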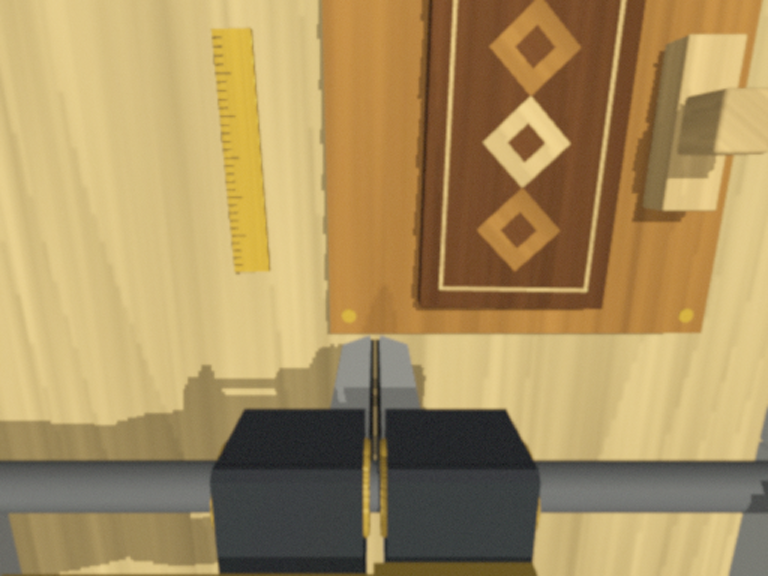

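The panel is now nearly square to the board: its bottom inlay line is (440,288)-(586,291) and its centre (527,141).

```bash
python3 - <<'E'
from h import *
c=np.load("c10.npy",allow_pickle=True).item()
f=lambda q,z:unproj(c,(np.array(q)+.5)/1.5-.5,z)[:,:2]
for nm,q,z in(("inlayL",[[455,0],[440,288]],.048),("inlayR",[[627,0],[586,290]],.048),("inlayB",[[440,288],[586,291]],.048),("boardL",[[320,0],[328,330]],.03),("boardB",[[330,332],[700,332]],.03),("barTop",[[690,35],[745,35]],.052),("bar",[[690,35],[664,210]],.052)):
    P=f(q,z); d=P[0]-P[1]; print(nm,P.round(4).tolist(),np.arctan2(-d[0],d[1]).round(4))
P=f([[527,141]],.048)[0]; print("center",P)
print(plan([P[0]-.055-.0125-.010,P[1],.15],0), ctrl.get_obs()['ee_pos'])
E
```

```text
inlayL [[0.4909, 0.1251], [0.4885, -0.0262]] -0.0162
inlayR [[0.5784, 0.1249], [0.5748, -0.0275]] -0.0236
inlayB [[0.4885, -0.0262], [0.5748, -0.0281]] 1.5483
boardL [[0.4205, 0.1303], [0.4199, -0.0587]] -0.0033
boardB [[0.4211, -0.0601], [0.6594, -0.0604]] 1.5696
barTop [[0.6107, 0.1079], [0.6387, 0.1078]] 1.5684
bar [[0.6107, 0.1079], [0.6112, 0.0196]] 0.0054
center [0.53310584 0.05658587]
(array([ 0.596,  0.284, -3.462]), array([-0.   , -0.002,  0.008])) [ 0.4485074  -0.02997728  0.16488101]
```

>>> arm_command --deltas '[{"translation":[0,0.1,-1.2],"turn":[0,0,0]},{"translation":[0.3,0.2,-2.6],"turn":[0,0,0]},{"translation":[1.2,0.28,-3.48],"turn":[0,0,0]},{"translation":[2.4,0.28,-3.48],"turn":[0,0,0]},{"translation":[3.5,0.28,-3.48],"turn":[0,0,0]},{"translation":[4.2,0.28,-3.48],"turn":[0,0,0]},{"translation":[4.46,0.28,-3.48],"turn":[0,0,0]},{"translation":[4.46,0.28,-3.48],"turn":[0,0,0]},{"translation":[4.46,0.28,-3.48],"turn":[0,0,0]}]'

```text
time_s: 14.85
ee_pos: [0.4559, 0.0569, 0.0542]
eef_rot: [-1.539, 1.57, -3.11]
force: [0.4, -0.7, 0.0]
grip_width: 0.0006
```

```bash
python3 - <<'E'
from h import *
o=ctrl.get_obs(); print(o['ee_pos'].round(4),o['force'].round(2),o['time_s'],o['grip_width'])
E
```

```text
[0.4559 0.0569 0.0542] [ 0.4  -0.74  0.04] 14.85 0.0006019024742508502
```

>>> arm_command --deltas '[{"translation":[0,0.12,0],"turn":[0,0,0]},{"translation":[0,0.24,0],"turn":[0,0,0]},{"translation":[0,0.34,0],"turn":[0,0,0]},{"translation":[0,0.42,0],"turn":[0,0,0]},{"translation":[0,0.5,0],"turn":[0,0,0]},{"translation":[0,0.58,0],"turn":[0,0,0]},{"translation":[0,0.66,0],"turn":[0,0,0]},{"translation":[0,0.74,0],"turn":[0,0,0]},{"translation":[0,0.82,0],"turn":[0,0,0]},{"translation":[0,0.9,0],"turn":[0,0,0]},{"translation":[0,0.98,0],"turn":[0,0,0]},{"translation":[0,1.04,0],"turn":[0,0,0]}]'

```text
time_s: 15.85
ee_pos: [0.4822, 0.0567, 0.0542]
eef_rot: [-0.829, 1.571, -2.4]
force: [-1.5, 0.1, 1.1]
grip_width: 0.0007
```

```bash
python3 - <<'E'
from h import *
o=ctrl.get_obs(); print(o['ee_pos'].round(4),o['force'].round(2),o['time_s'],o['grip_width'])
c=cal("scene"); im=optics.camera("scene")
save("s11",cv2.resize(im[130:250,200:350],None,fx=5,fy=5,interpolation=cv2.INTER_CUBIC))
E
```

```text
[0.4822 0.0567 0.0542] [-1.55  0.12  1.11] 15.85 0.0006942756909884231
```

View pics/s11.png

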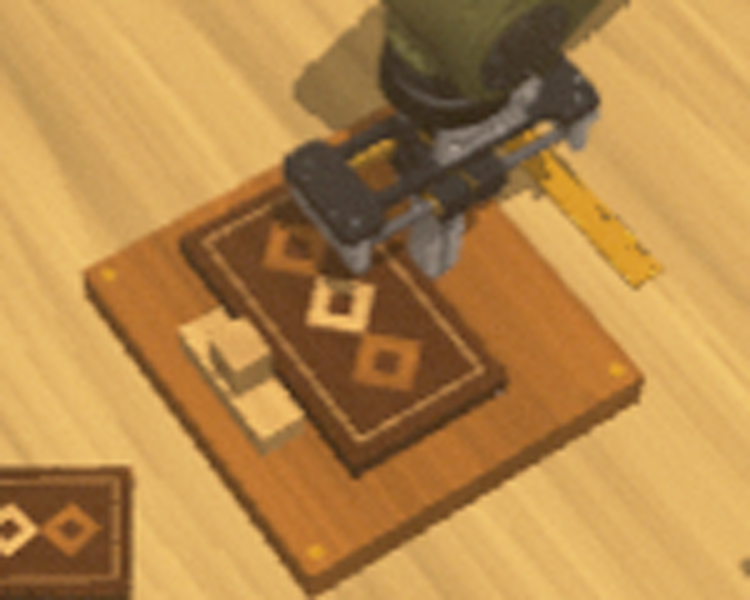

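A few millimetres of gap remain at the bar. I'll creep on.

>>> arm_command --deltas '[{"translation":[0,0.04,0],"turn":[0,0,0]},{"translation":[0,0.08,0],"turn":[0,0,0]},{"translation":[0,0.12,0],"turn":[0,0,0]},{"translation":[0,0.14,0],"turn":[0,0,0]},{"translation":[0,0.14,0],"turn":[0,0,0]}]'

```text
time_s: 16.32
ee_pos: [0.4856, 0.0567, 0.0542]
eef_rot: [1.531, 1.571, -0.04]
force: [-0.1, -0.1, -0.5]
grip_width: 0.0002
```

>>> arm_command --deltas '[{"translation":[0,0.02,0],"turn":[0,0,0]},{"translation":[0,0.04,0],"turn":[0,0,0]},{"translation":[0,0.04,0],"turn":[0,0,0]}]'

```text
time_s: 16.57
ee_pos: [0.4866, 0.0567, 0.0542]
eef_rot: [1.702, 1.571, 0.131]
force: [-1.1, 0.4, -1.1]
grip_width: 0.0004
```

>>> arm_command --deltas '[{"translation":[0,0.03,0],"turn":[0,0,0]},{"translation":[0,0.05,0],"turn":[0,0,0]},{"translation":[0,0.05,0],"turn":[0,0,0]}]'

```text
time_s: 16.82
ee_pos: [0.4879, 0.0568, 0.0542]
eef_rot: [1.648, 1.571, 0.077]
force: [-1.0, -0.1, -0.1]
grip_width: 0.0007
```

>>> arm_command --deltas '[{"translation":[0,0.02,0],"turn":[0,0,0]},{"translation":[0,0.04,0],"turn":[0,0,0]},{"translation":[0,0.04,0],"turn":[0,0,0]}]'

```text
time_s: 17.07
ee_pos: [0.4885, 0.0567, 0.0542]
eef_rot: [-1.514, 1.57, -3.085]
force: [-3.1, -0.0, 2.1]
grip_width: 0.0004
```

>>> arm_command --deltas '[{"translation":[0,0.02,0],"turn":[0,0,0]},{"translation":[0,0.02,0],"turn":[0,0,0]},{"translation":[0,0.02,0],"turn":[0,0,0]}]'

```text
time_s: 17.32
ee_pos: [0.4886, 0.0568, 0.0541]
eef_rot: [-1.519, 1.569, -3.089]
force: [-8.0, 0.8, 4.6]
grip_width: 0.0005
```

```bash
python3 - <<'E'
from h import *
c=cal("scene"); im=optics.camera("scene")
o=ctrl.get_obs(); print(o['ee_pos'].round(4),o['force'].round(2),o['time_s'])
save("s12",cv2.resize(im[160:240,220:320],None,fx=7,fy=7,interpolation=cv2.INTER_CUBIC))
im=optics.camera("side"); save("d12",cv2.resize(im[160:250,190:320],None,fx=6,fy=6,interpolation=cv2.INTER_CUBIC))
im=optics.camera("wrist"); save("w12",cv2.resize(im,None,fx=1.5,fy=1.5,interpolation=cv2.INTER_CUBIC))
E
```

```text
[0.4886 0.0567 0.0541] [-7.15 -0.25  4.9 ] 17.3667
```

View pics/s12.png

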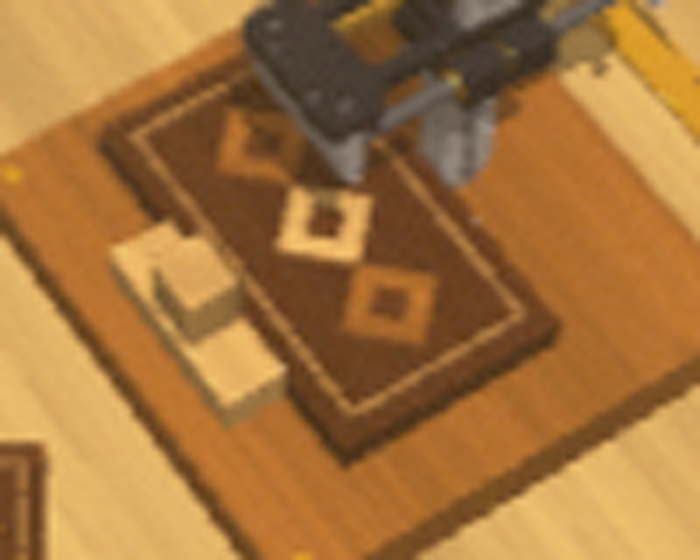

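View pics/d12.png

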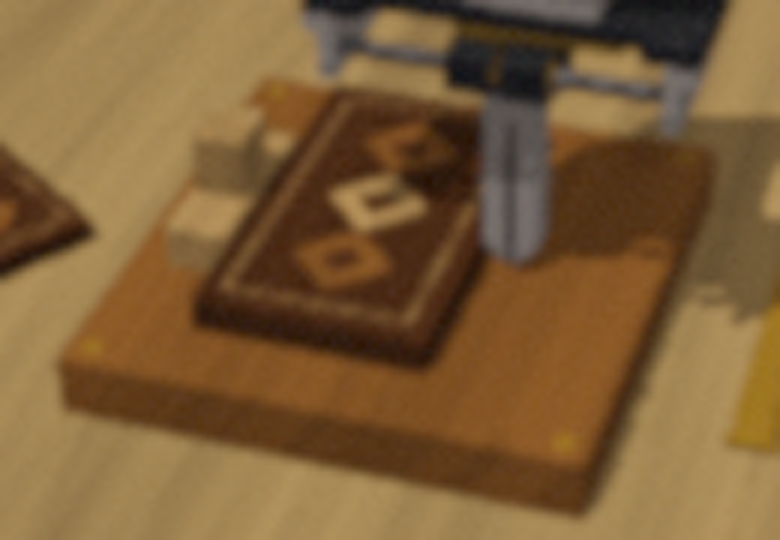

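View pics/w12.png

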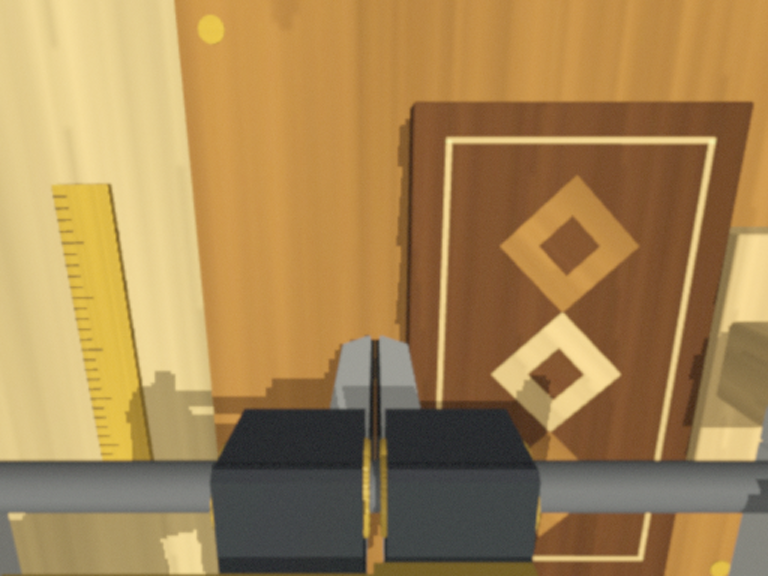

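Both views show the panel flush on the bar. In the wrist view its top inlay line is level, (447,140)-(714,140). Before the final press I'll check the pushing point against the panel's middle, and the gap.

```bash
python3 - <<'E'
from h import *
c=cal("wrist")
f=lambda q,z:unproj(c,(np.array(q)+.5)/1.5-.5,z)[:,:2]
print("diamond tips L,R,T,B",f([[491,373],[620,375],[563,312],[550,433]],.048).round(4).tolist())
print("inlay corners",f([[447,140],[714,140],[643,559]],.048).round(4).tolist())
print("panel top edge",f([[413,103],[751,103]],.048).round(4).tolist())
print("bar",f([[733,230],[693,460]],.052).round(4).tolist(),"panel R",f([[751,103],[703,345]],.048).round(4).tolist())
o=ctrl.get_obs(); print(o['ee_pos'],o['force'])
E
```

```text
diamond tips L,R,T,B [[0.5324, 0.0576], [0.5799, 0.0568], [0.5565, 0.0811], [0.5564, 0.0327]]
inlay corners [[0.513, 0.1396], [0.5995, 0.1395], [0.6001, -0.0256]]
panel top edge [[0.5017, 0.1508], [0.6091, 0.1507]]
bar [[0.6083, 0.1108], [0.6098, 0.0238]] panel R [[0.6091, 0.1507], [0.6084, 0.0686]]
[0.48857342 0.0567433  0.05413119] [-7.00202963 -1.00563873  5.43618041]
```

The pushing point (y 0.0567) is at the panel's middle (0.057), and the yaw is about 0. Final press to about 10 N.

>>> arm_command --deltas '[{"translation":[0,0.01,0],"turn":[0,0,0]},{"translation":[0,0.01,0],"turn":[0,0,0]},{"translation":[0,0.01,0],"turn":[0,0,0]},{"translation":[0,0.01,0],"turn":[0,0,0]},{"translation":[0,0.01,0],"turn":[0,0,0]},{"translation":[0,0.01,0],"turn":[0,0,0]}]'

```text
time_s: 17.97
ee_pos: [0.4886, 0.0567, 0.0541]
eef_rot: [-1.524, 1.569, -3.095]
force: [-9.1, -0.6, 5.3]
grip_width: 0.0005
```

>>> arm_command --deltas '[{"translation":[0,0,0],"turn":[0,0,0]},{"translation":[0,0,0],"turn":[0,0,0]},{"translation":[0,0,0],"turn":[0,0,0]}]'

```text
time_s: 18.22
ee_pos: [0.4886, 0.0568, 0.0541]
eef_rot: [-1.533, 1.569, -3.104]
force: [-10.0, -0.8, 7.2]
grip_width: 0.0006
```

>>> arm_command --deltas '[{"translation":[0,0,0],"turn":[0,0,0]},{"translation":[0,0,0],"turn":[0,0,0]},{"translation":[0,0,0],"turn":[0,0,0]},{"translation":[0,0,0],"turn":[0,0,0]},{"translation":[0,0,0],"turn":[0,0,0]},{"translation":[0,0,0],"turn":[0,0,0]},{"translation":[0,0,0],"turn":[0,0,0]},{"translation":[0,0,0],"turn":[0,0,0]},{"translation":[0,0,0],"turn":[0,0,0]},{"translation":[0,0,0],"turn":[0,0,0]},{"translation":[0,0,0],"turn":[0,0,0]},{"translation":[0,0,0],"turn":[0,0,0]}]'

```text
time_s: 19.22
ee_pos: [0.4886, 0.0567, 0.0541]
eef_rot: [-1.513, 1.568, -3.084]
force: [-9.1, -0.4, 7.6]
grip_width: 0.0009
```

>>> arm_command --deltas '[{"translation":[0,0,0],"turn":[0,0,0]},{"translation":[0,0,0],"turn":[0,0,0]},{"translation":[0,0,0],"turn":[0,0,0]},{"translation":[0,0,0],"turn":[0,0,0]},{"translation":[0,0,0],"turn":[0,0,0]},{"translation":[0,0,0],"turn":[0,0,0]},{"translation":[0,0,0],"turn":[0,0,0]},{"translation":[0,0,0],"turn":[0,0,0]},{"translation":[0,0,0],"turn":[0,0,0]},{"translation":[0,0,0],"turn":[0,0,0]},{"translation":[0,0,0],"turn":[0,0,0]},{"translation":[0,0,0],"turn":[0,0,0]}]'

```text
time_s: 20.22
ee_pos: [0.4886, 0.0567, 0.0541]
eef_rot: [-1.526, 1.569, -3.096]
force: [-9.5, -0.1, 6.4]
grip_width: 0.0004
```

>>> arm_command --deltas '[{"translation":[0,0,0],"turn":[0,0,0]},{"translation":[0,0,0],"turn":[0,0,0]},{"translation":[0,0,0],"turn":[0,0,0]},{"translation":[0,0,0],"turn":[0,0,0]},{"translation":[0,0,0],"turn":[0,0,0]},{"translation":[0,0,0],"turn":[0,0,0]},{"translation":[0,0,0],"turn":[0,0,0]},{"translation":[0,0,0],"turn":[0,0,0]},{"translation":[0,0,0],"turn":[0,0,0]},{"translation":[0,0,0],"turn":[0,0,0]},{"translation":[0,0,0],"turn":[0,0,0]},{"translation":[0,0,0],"turn":[0,0,0]}]'

```text
time_s: 21.22
ee_pos: [0.4886, 0.0567, 0.0541]
eef_rot: [-1.542, 1.568, -3.113]
force: [-10.0, 0.3, 6.4]
grip_width: 0.0008
```

>>> arm_command --deltas '[{"translation":[0,0,0],"turn":[0,0,0]},{"translation":[0,0,0],"turn":[0,0,0]},{"translation":[0,0,0],"turn":[0,0,0]},{"translation":[0,0,0],"turn":[0,0,0]},{"translation":[0,0,0],"turn":[0,0,0]},{"translation":[0,0,0],"turn":[0,0,0]},{"translation":[0,0,0],"turn":[0,0,0]},{"translation":[0,0,0],"turn":[0,0,0]},{"translation":[0,0,0],"turn":[0,0,0]},{"translation":[0,0,0],"turn":[0,0,0]},{"translation":[0,0,0],"turn":[0,0,0]},{"translation":[0,0,0],"turn":[0,0,0]}]'

```text
time_s: 22.22
ee_pos: [0.4886, 0.0567, 0.0541]
eef_rot: [-1.533, 1.569, -3.104]
force: [-8.8, -0.7, 6.2]
grip_width: 0.0008
```

```bash
python3 - <<'E'
from h import *
o=ctrl.get_obs(); print(o['ee_pos'].round(4),o['force'].round(2),o['time_s'])
im=optics.camera("scene"); save("s13",cv2.resize(im[60:340,100:380],None,fx=2.1,fy=2.1,interpolation=cv2.INTER_CUBIC))
E
```

```text
[0.4886 0.0567 0.0541] [-8.77 -0.68  6.18] 22.2167
```

View pics/s13.png

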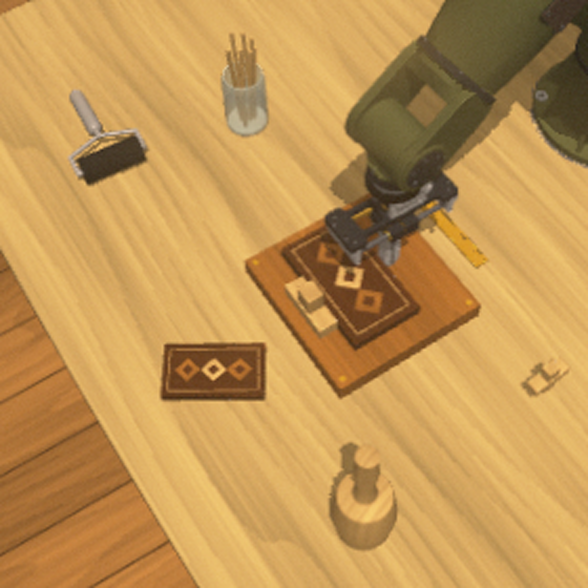

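The force held between 8.8 and 10 N for over 4 s. The panel lies on the bar at about (330,290), and the jar, mallet, roller and rule look untouched. Handing in.

```bash
python3 -c "
from station import ctrl
print(ctrl.hand_in()); o=ctrl.get_obs(); print(o['force'],o['time_s'])"
```

```text
the job is handed in; nothing more can be done
None
the job is handed in; nothing more can be done
```

The bench stop is plugged fully home and the panel lies flush against its bar. I handed the job in at about 22 s with the arm still pressing on the panel.

- **Stop:** I took the larger of the two stops and lowered it into the hole. At the tool height expected for fully home it met firm resistance (24 N), and the wrist camera showed its bar square to the board to within about 0.01 rad.
- **Panel:** A first push 35 mm off the middle of the back edge took most of the 0.087 rad turn out of it. I then slid it up to the bar from the middle. The last views showed no gap, a turn of about 0, and the push within 1 mm of the panel's middle.
- **Press:** The force along the push read 8.8 to 10 N at each check over 4.2 s, and 8.8 N just before hand-in.
- **Other things:** The jar, mallet, roller and rule looked untouched in the last overall picture.
- **What was not clean:** The tool also felt about 6 N upward during the press, so it was bearing down a little on the panel. The force the stop itself feels cannot be measured; I estimate 7 to 9 N. The wrist camera's positions were off by 1 to 2 mm, within its stated accuracy. The station gave no reading after hand-in, so I could not check the last second.

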